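# Swap the tins in the roller chutes, opened tins first

## Robot

A 7-joint arm with a two-finger parallel gripper is mounted at the origin on a cart in front of the work surface, level with it; the furniture and walls round the work are solid. World frame = base frame: x ahead of the robot, y to its left, z up, the work surface at z = 0. Lengths are in mm, angles in degrees, forces in N, time in s.
With the tool pointing down it reaches from about 400 to 850 mm from the base axis. Payload 10.4 kg.
Tool frame: the origin (TCP) lies between the finger pads; the fingertips stand 11 mm ahead of it and the grasp point (between the pads) lies 8 mm behind it; z points along the fingers, y is the direction in which the jaws open and shut (so a half turn about z gives the same grasp; the last joint's range is limited). The gripper opens to 85 mm and grips with 20 to 120 N. Pads are 22 mm wide; open, the fingers measure 114 mm over their backs; the gripper's body (76 mm by 85 mm) begins 54 mm behind the grasp point. The pads swing forward as they close: fully open they stand 13 mm farther back than shut.
Start: joints at [73.132, 19.034, -3.707, 83.658, 1.238, 77.344, -5.071], TCP at [167.812, -602.071, 242.338] pointing down, gripper open.
Joint ranges: [-148.97, 148.97], [-28.65, 121.19], [-84.17, 76.75], [9.2, 138.47], [-72.65, 252.65], [3.7, 117.97], [-149.18, 149.18]. Speed limits (degrees/s): [127.2, 127.2, 159.86, 159.86, 180, 180, 180].

## Interface

Orientations are given as [roll, pitch, yaw] about the fixed x, y, z axes, in that order (R = Rz(yaw) Ry(pitch) Rx(roll)).
In Python, from cell import robot gives the robot as it stands. The module is installed in compiled form; this text tells all that it offers.
- The arm moves only by the shell command python3 -m jog 'ROWS' [FORCE]. ROWS is JSON, a list of rows, each a list of 5 numbers: the shift along the world's x, y, z in mm, then the turn about the world's z in degrees, then the gripper command: -1 is shut, 1 is fully open, values between are in proportion. In form: [[dx, dy, dz, twist, hand], ...]. A call has 1 to 8 rows; each row is the pose to reach, as a shift and turn from the pose commanded when the call began; what a row does not reach only later rows make up. A row lasts 1/12 s, in which the tool goes at most 41.7 mm and 7.16 degrees, less where a joint would pass 70% of its speed; a pose out of reach is approached as far as the arm can. A call with a gripper value outside its range is refused whole. The fingers move at their own pace and stop on an object; FORCE is the grip in N (left out, the last holds). Time passes only in rows, so rows that repeat a pose let the fingers close. It gives the time, the measured TCP pose, the force and the opening at its end, in the units of the state.
- robot.get_obs(): the state, without advancing time (a new reading comes with each control period).
- robot.get_image(name): name is "scene" or "top" or "wrist"; returns a dict with "pixels" (400x640x3 uint8, blue, green, red), "fx", "fy", "cx", "cy" (pixels), "R" (3x3) and "t" (3): a world point X has camera coordinates R X + t. Camera axes: x right, y down, z forward; pixel columns grow to the right and rows downward; lengths in mm; the calibration is good to about 2 mm. A picture is of the moment at which its call begins. There is no depth.
- robot.finish_job(): hands the job in, once; it reports no verdict.
The state is a dict: "time": time; "joint_pos": joint angles; "dq": joint speeds; "joint_torque": joint torques, N m; "ee_pos": TCP position; "ee_rot": TCP orientation; "force": force on the tool from outside, world axes, zero at the start; "torque": the same for the moment, N m; "width": finger opening in mm.
Only numpy, scipy, OpenCV 4.12 (cv2) and the standard library are available. Lean on these libraries where they do the work, as an engineer would, in place of code of your own. Each camera call takes 0.05 s, during which the arm holds its last target.

## Task

Round tins belong in the sloped roller chute with the curved stop, rectangular tins in the one with the straight stop, but the two lidded tins have been loaded into each other's chutes and the two opened tins were left on the bench. Swap the lidded tins over, using the cork mat as the free spot, and load the opened tins as well, so that each chute ends up with its own opened tin rolled down against the stop, to be used up first, and its lidded tin resting right behind it, rectangular tins lengthwise. Keep the tins upright and leave the flux jar, the graver and the little clamp where they are.

Things in the scene. Friction and masses are not known exactly. Their poses are not given: they have to be found in the camera images.
- chute_curved: Fixed grey sheet-metal roller chute, its stop (at -x) bent to a curve that fits a round tin. Origin on the bench under mid-track; +x runs up the 10 degree track (x -89 to 89 mm) to its open high end. Tops of the free rollers: z = 45 mm + 0.176 x; a tin let go there rolls down. 66 mm wide between flanges (70 outside; rims 9 mm above the rollers, stop 11). Round tins rest with origins at x -63 and -11 mm; a rectangular one would at -44.
- chute_straight: Fixed grey sheet-metal roller chute with a straight stop (at -x). Origin on the bench under mid-track; +x runs up the 10 degree track (x -89 to 89 mm) to its open high end. Tops of the free rollers: z = 45 mm + 0.176 x; a tin let go there rolls down. 66 mm wide between flanges (70 outside; rims 9 mm above the rollers, stop 11). Rectangular tins, lengthwise, rest with origins at x -54 and +15 mm; a round one would at -63.
- round_open: Opened round aluminium tin, no lid, the dark brown cake of setting wax to be seen in it. 52 mm across, 28 mm high, about 0.12 kg; handle it as a solid disc. Origin: centre of its underside, z up. Starts standing on the bench.
- round_lidded: Round aluminium tin with its lid on, 52 mm across, 34 mm high, about 0.14 kg. Origin: centre of its underside, z up (square to the rollers while in a chute). Starts against the stop of the straight chute.
- rect_open: Opened rectangular aluminium tin, no lid, the brown bar of polishing compound to be seen in it. 70 mm long (its x axis), 52 mm wide (its y axis), 28 mm high, about 0.13 kg; handle it as a solid block. Origin: centre of its underside, z up. Starts standing on the bench.
- rect_lidded: Rectangular aluminium tin with its lid on, 70 mm long (its x axis), 52 mm wide (its y axis), 34 mm high, about 0.15 kg. Origin: centre of its underside, z up (square to the rollers while in a chute). Starts lengthwise in the curved chute.
- mat: Cork mat lying fixed on the bench, 84 mm (its x axis) by 100 mm (its y axis), 3 mm thick, empty. Origin: centre of its underside, on the bench top. A free spot to park a tin; its top is 3 mm above the bench.
- flux_jar: Small glass jar of pale green flux, 40 mm across, 39 mm high, loose bystander. Origin: centre of its underside.
- graver: Graver with a wooden handle, 94 mm long (its y axis), 25 mm thick, lying loose on the bench, bystander. Origin: under its middle, on the bench top.
- mini_clamp: Small steel and brass pin clamp, 15 x 42 x 26 mm (long along its y axis), loose bystander. Origin: under its middle, on the bench top.

How it is judged (in metres and radians):
At the end, for the whole second after the job is handed in: Each chute has its own opened tin against the stop (within 8 mm along it; rectangular 9) and its lidded tin right behind (within 10 mm; rectangular 12), flat on the rollers within 6 mm, rectangular tins lengthwise within 0.3 rad; all tins released and at rest (x of round_open in the frame of chute_curved between -0.0705 and -0.0545 m and y of round_open in the frame of chute_curved between -0.01 and 0.01 m and z of round_open in the frame of chute_curved between 0.0286 and 0.0406 m and angle between each of round_open, round_lidded, rect_open, rect_lidded's own z axis and vertical below 0.28 rad and linear speed of each of round_open, round_lidded, rect_open, rect_lidded below 0.02 m/s and x of round_lidded in the frame of chute_curved between -0.0213 and -0.0013 m and y of round_lidded in the frame of chute_curved between -0.01 and 0.01 m and z of round_lidded in the frame of chute_curved between 0.0376 and 0.0496 m and x of rect_open in the frame of chute_straight between -0.0632 and -0.0452 m and y of rect_open in the frame of chute_straight between -0.01 and 0.01 m and z of rect_open in the frame of chute_straight between 0.0301 and 0.0421 m and angle between the y axis of each of rect_open, rect_lidded and the y axis of chute_straight, either way round below 0.3 rad and x of rect_lidded in the frame of chute_straight between 0.0028 and 0.0268 m and y of rect_lidded in the frame of chute_straight between -0.01 and 0.01 m and z of rect_lidded in the frame of chute_straight between 0.0422 and 0.0542 m); the robot touches nothing.
It fails at once if a tin is tipped over (more than 45 degrees from upright) (angle between any of round_open, round_lidded, rect_open, rect_lidded's own z axis and vertical above 0.8 rad).
It fails at once if the flux jar, the graver or the clamp is shifted by more than 25 mm (distance of any of flux_jar, graver, mini_clamp from where it was at the start of the episode above 0.025 m).
It also fails if it takes over 99 s, if anything falls off the work surface, if the arm or the gripper's body presses on something with over 40 N, if the wrist force passes 120 N, or if a joint passes its speed limit or range.

## Working session

There is one attempt and no reset: what is moved stays moved. The work goes in short steps, Python scripts to look and compute and a shell command to move; the robot and the scene stay as the last step left them, time stands still between calls to the robot, and variables do not carry over. Pictures are saved under pics/ and viewed, and the job is handed in when it is done.

```bash
mkdir -p pics; python3 - <<'E'
from cell import robot
import cv2,json
o=robot.get_obs();print(o)
for n in("scene","top","wrist"):
    im=robot.get_image(n);cv2.imwrite(f"pics/{n}0.png",im["pixels"]);print(n,im["fx"],im["fy"],im["cx"],im["cy"],im["R"],im["t"])
E
```

```text
{'time': 0.0, 'joint_pos': array([73.13290494, 19.07200324, -3.70679021, 83.70563609,  1.23773382,
       77.34486149, -5.07122747]), 'dq': array([-0.08279401, -0.01490901, -0.00827936,  0.10216139,  0.01207871,
       -0.03921606, -0.10419902]), 'joint_torque': array([ 8.91255077e-04, -6.25453520e+01,  4.94051341e-02, -3.91607666e+01,
        1.62653049e-02,  9.91256355e-03,  5.63912693e-05]), 'ee_pos': array([ 167.67608564, -601.70733077,  241.51868806]), 'ee_rot': array([-1.79917456e+02,  4.11890424e-03,  1.55726608e+01]), 'force': array([ 0.5209288 , -0.40208539, -0.48823984]), 'torque': array([ 0.0110866 , -0.06532222,  0.03545332]), 'width': 85.32220548074869}
scene 463.16678600082344 463.16678600082344 307.5504195915441 192.87749290363732 [[-0.72333429 -0.69008326 -0.02392903]
 [-0.41170879  0.45884914 -0.78737116]
 [ 0.55433147 -0.55968077 -0.61601466]] [290.9980017  298.11021315 696.76031654]
top 419.78770151466426 419.78770151466426 326.4227681705817 204.79514784134352 [[-0.00286893 -0.99997051 -0.00712354]
 [-0.98885003  0.00389749 -0.14886378]
 [ 0.14888716  0.00661704 -0.98883205]] [ -91.95755675  486.65598185 1063.51557637]
wrist 341.6756736874373 341.6756736874373 316.72427622121455 200.17189895334357 [[ 2.67890224e-01 -9.63449440e-01 -6.94565195e-05]
 [-9.17348705e-01 -2.55093798e-01  3.05611693e-01]
 [-2.94459133e-01 -8.18066690e-02 -9.52156231e-01]] [-624.82037772  -38.82491767  379.02656705]
```

View pics/top0.png

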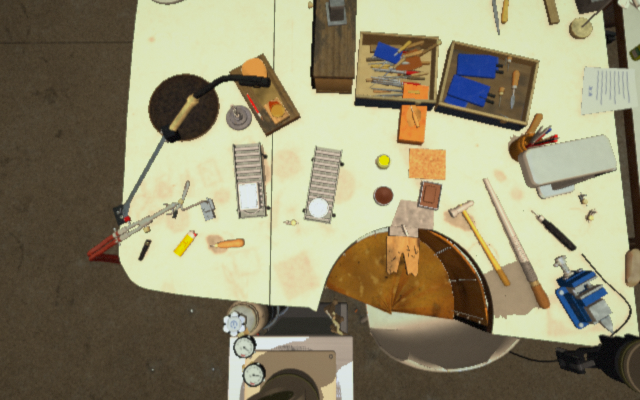

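View pics/scene0.png

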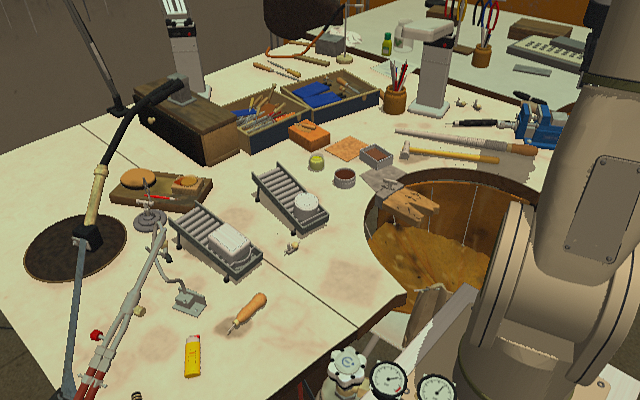

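View pics/wrist0.png

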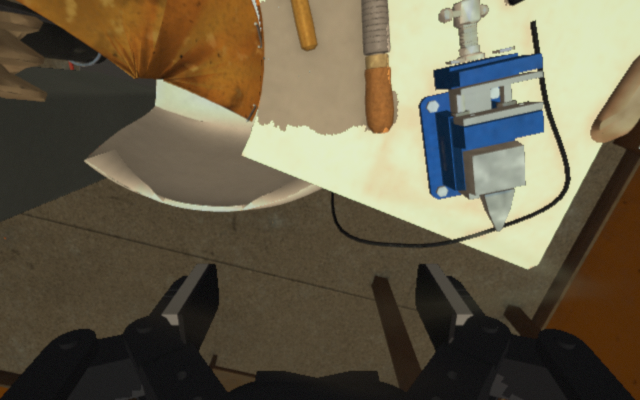

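```bash
python3 - <<'E'
import cv2
a=cv2.imread("pics/top0.png")[130:260,190:350];b=cv2.imread("pics/top0.png")[140:250,340:480]
cv2.imwrite("pics/t_l.png",cv2.resize(a,None,fx=4.6,fy=4.6,interpolation=cv2.INTER_CUBIC));cv2.imwrite("pics/t_r.png",cv2.resize(b,None,fx=5,fy=5,interpolation=cv2.INTER_CUBIC))
E
```

```text
(no output)
```

View pics/t_l.png

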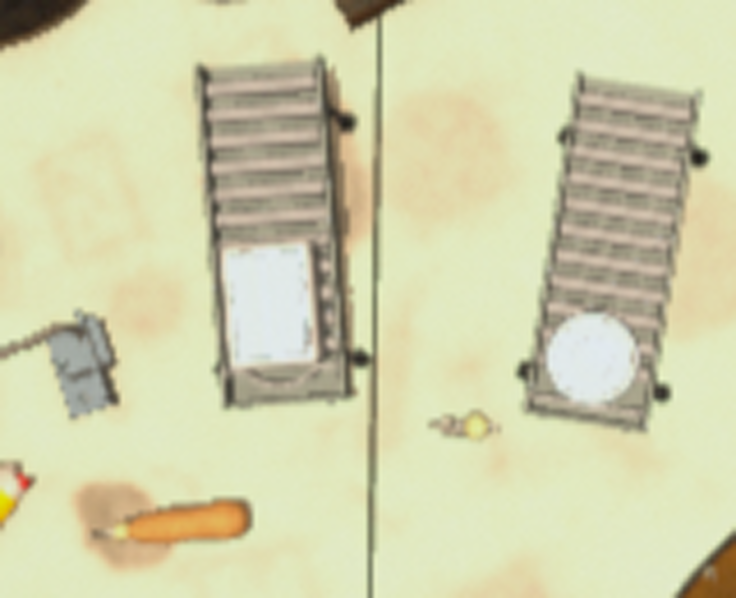

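View pics/t_r.png

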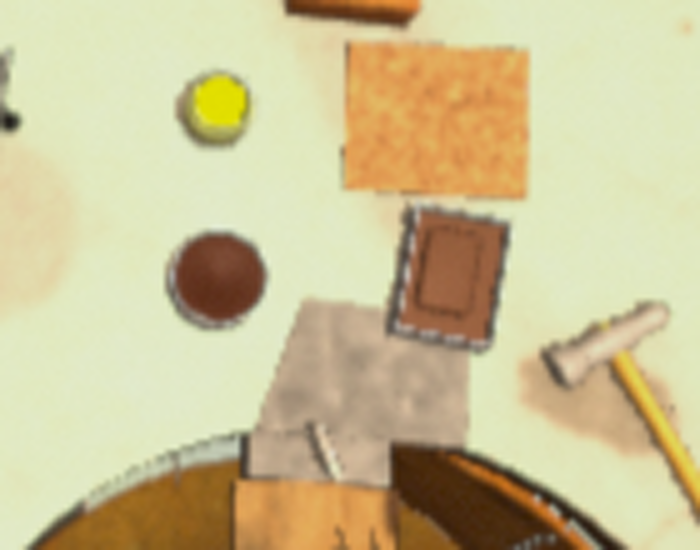

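```bash
cat > h.py <<'E'
import numpy as np
def ray(im,u,v,z):
    R=np.array(im["R"]);t=np.array(im["t"]);c=-R.T@t
    d=R.T@np.array([(u-im["cx"])/im["fx"],(v-im["cy"])/im["fy"],1]);return c+d*(z-c[2])/d[2]
def proj(im,X):
    p=np.array(im["R"])@np.array(X)+im["t"];return p[0]/p[2]*im["fx"]+im["cx"],p[1]/p[2]*im["fy"]+im["cy"]
E
python3 - <<'E'
from cell import robot
from h import *
im=robot.get_image("top")
def P(n,x,y,z,s,ox,oy):
    p=ray(im,(x+.5)/s-.5+ox,(y+.5)/s-.5+oy,z);print(n,p.round(1));return p
for n,q in(("curved",((203,68,69.7),(322,60,69.7),(228,405,40),(352,395,40))),("straight",((580,77,69.7),(698,95,69.7),(528,408,40),(645,428,40))),("rectlid",((222,245,77),(313,240,77),(228,367,65),(318,360,65)))):
    c=[P(n,*a,4.6,190,130) for a in q]
    m=sum(c)/4;d=c[0]+c[1]-c[2]-c[3];print("->",m,np.degrees(np.arctan2(d[1],d[0])))
P("roundlid",591,357,68,4.6,190,130)
P("roundopen",220,277,28,5,340,140)
P("jar",218,102,39,5,340,140)
P("clamp",470,426,13,4.6,190,130)
for n,q in(("mat",((345,42,3),(528,50,3),(343,188,3),(526,198,3))),("rectopen",((410,207,28),(508,225,28),(392,332,28),(488,349,28)))):
    c=[P(n,*a,5,340,140) for a in q]
    m=sum(c)/4;d=c[0]+c[1]-c[2]-c[3];print("->",m,np.degrees(np.arctan2(d[1],d[0])))
E
```

```text
curved [641.  146.6  69.7]
curved [645.3  79.4  69.7]
curved [452.8 133.5  40. ]
curved [458.3  63.4  40. ]
-> [549.3432472  105.70347074  54.85      ] 4.436442220024205
straight [634.7 -66.5  69.7]
straight [ 623.9 -132.9   69.7]
straight [450.5 -36.3  40. ]
straight [ 438.9 -102.3   40. ]
-> [536.97921869 -84.48939182  54.85      ] -9.33987656254419
rectlid [537.5 131.3  77. ]
rectlid [540.1  81.   77. ]
rectlid [471.  128.7  65. ]
rectlid [474.7  78.8  65. ]
-> [505.83661914 104.93627522  71.        ] 2.0804167416323964
roundlid [475.4 -72.6  68. ]
roundopen [ 513.2 -244.9   28. ]
jar [ 605.5 -244.6   39. ]
clamp [443.3  -1.2  13. ]
mat [ 648.5 -319.9    3. ]
mat [ 643.4 -420.2    3. ]
mat [ 566.4 -316.2    3. ]
mat [ 560.4 -415.4    3. ]
-> [ 604.67819809 -367.95909509    3.        ] -2.956577708115435
rectopen [ 550.5 -346.7   28. ]
rectopen [ 540.5 -398.2   28. ]
rectopen [ 483.4 -334.7   28. ]
rectopen [ 474.2 -384.8   28. ]
-> [ 512.15261674 -366.11138277   28.        ] -10.736206973042513
```

```bash
python3 -m jog '[[230,230,-20,-12,1],[230,230,-20,-12,1],[230,230,-20,-12,1],[230,230,-20,-12,1],[230,230,-20,-12,1],[230,230,-20,-12,1],[230,230,-20,-12,1],[230,230,-20,-12,1]]' 40
python3 -m jog '[[70,320,-20,0,1],[70,320,-20,0,1],[70,320,-20,0,1],[70,320,-20,0,1],[70,320,-20,0,1],[70,320,-20,0,1],[70,320,-20,0,1],[70,320,-20,0,1]]'
python3 - <<'E'
from cell import robot
import cv2
o=robot.get_obs();print(o["time"],o["ee_pos"],o["ee_rot"],o["width"],o["force"])
im=robot.get_image("wrist");cv2.imwrite("pics/w1.png",im["pixels"])
E
```

```text
time: 0.87
ee_pos: [399.7, -369.4, 222.3]
ee_rot: [-180.0, -0.0, 3.7]
force: [-0.1, -0.5, 0.0]
width: 85.2
time: 1.53
ee_pos: [467.8, -49.3, 202.4]
ee_rot: [180.0, -0.0, 3.6]
force: [0.5, -0.6, -0.4]
width: 85.6
1.5333 [467.80066613 -49.27601668 202.40365857] [ 1.79983355e+02 -2.78252640e-02  3.63855600e+00] 85.60300790217302 [ 0.49590266 -0.63378609 -0.38732641]
```

View pics/w1.png

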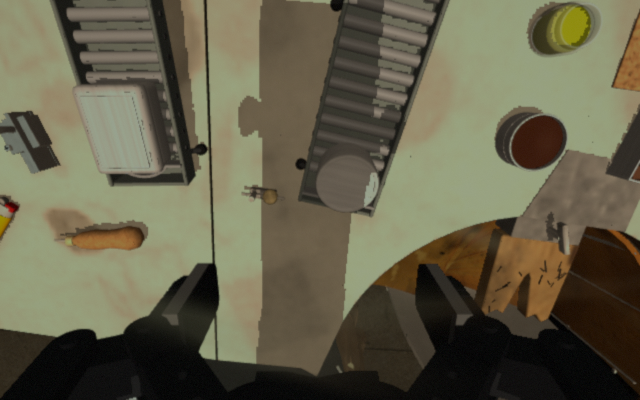

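```bash
cat >> h.py <<'E'
import cv2
def fr(pose,p):
    x,y,a=pose;a=np.radians(a);return [x+p[0]*np.cos(a)-p[1]*np.sin(a),y+p[0]*np.sin(a)+p[1]*np.cos(a),p[2]]
def poly(img,im,pts,s,o,col):
    q=[(np.array(proj(im,p))-o+.5)*s-.5 for p in pts]
    cv2.polylines(img,[np.int32(np.round(q))],True,col,1,cv2.LINE_AA)
def chute(img,im,pose,s,o,col=(0,0,255)):
    poly(img,im,[fr(pose,(x,y,45+.176*x+9)) for x,y in((89,35),(89,-35),(-89,-35),(-89,35))],s,o,col)
def rect(img,im,pose,h,s,o,z0=0,sl=0,col=(0,200,0)):
    poly(img,im,[fr(pose,(x,y,z0+h+sl*x)) for x,y in((35,26),(35,-26),(-35,-26),(-35,26))],s,o,col)
def rnd(img,im,x,y,h,s,o,sl=0,col=(255,0,0)):
    poly(img,im,[(x+26*np.cos(t),y+26*np.sin(t),h+sl*26*np.cos(t)) for t in np.linspace(0,6.28,40)],s,o,col)
E
cat > ov.py <<'E'
from cell import robot
from h import *
import sys
C=(548.5,105.5,4.4);S=(537,-84.5,-9.3)
def show(cam,crop,out,s,items=""):
    im=robot.get_image(cam);x0,y0,x1,y1=crop
    g=cv2.resize(im["pixels"][y0:y1,x0:x1],None,fx=s,fy=s,interpolation=cv2.INTER_CUBIC);o=np.array([x0,y0])
    cv2.imwrite("pics/raw_"+out,g)
    chute(g,im,C,s,o);chute(g,im,S,s,o)
    if 'L' in items: rect(g,im,(505.8,104.9,3),37+34,s,o,0,.176)
    if 'l' in items: rnd(g,im,475.4,-72.6,34+34,s,o,.176)
    if 'o' in items: rnd(g,im,513.2,-244.9,28,s,o)
    cv2.imwrite("pics/"+out,g)
E
python3 -c "
from ov import *
show('wrist',(0,0,450,260),'ov1.png',1.75,'Ll')"
```

```text
(no output)
```

View pics/ov1.png

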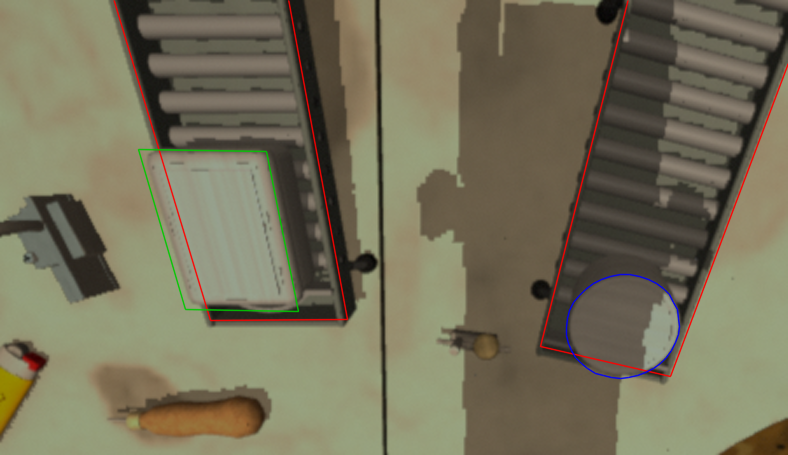

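```bash
python3 -m jog '[[38,151,-50,0.5,1],[38,151,-50,0.5,1],[38,151,-60,0.5,1],[38,151,-80,0.5,1],[38,151,-105,0.5,1],[38,151,-125,0.5,1],[38,151,-135,0.5,1],[38,151,-140,0.5,1]]' 40
python3 -c "
from ov import *
show('wrist',(0,0,640,400),'ov2.png',1.2,'Ll')"
```

```text
time: 2.3
ee_pos: [505.0, 98.3, 60.9]
ee_rot: [180.0, 0.1, 4.1]
force: [0.1, -0.9, 0.9]
width: 85.3
```

View pics/raw_ov2.png

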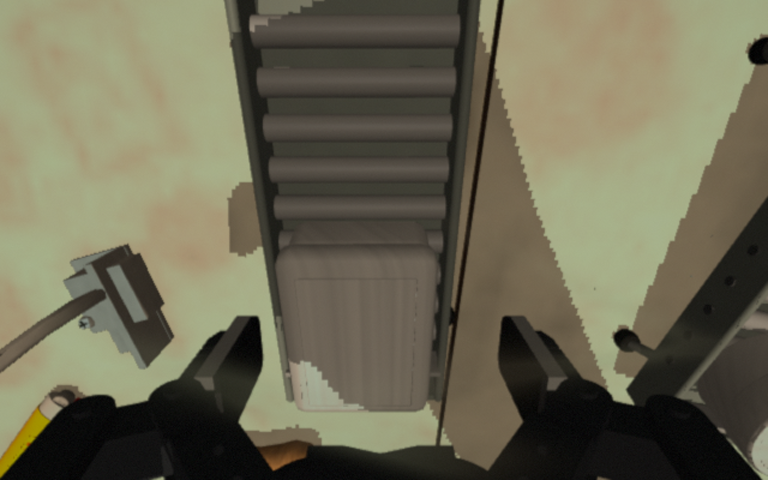

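```bash
python3 - <<'E'
from cell import robot
from h import *
im=robot.get_image("wrist");print(robot.get_obs()["ee_pos"])
for u,v,z in((280,265,76),(437,265,76),(294,395,66),(428,395,66)):print(ray(im,u/1.2,v/1.2,z))
E
```

```text
[505.91830328  98.19739509  62.41155263]
[536.48891278 130.63813328  76.        ]
[539.77782082  83.08742051  76.        ]
[481.34894663 128.08805258  66.        ]
[484.72484584  78.87345749  66.        ]
```

```bash
python3 -m jog '[[0,6,0,-1,1],[0,6,0,-1,1],[0,6,0,-1,-1],[0,6,0,-1,-1],[0,6,0,-1,-1],[0,6,0,-1,-1],[0,6,0,-1,-1],[0,6,0,-1,-1]]' 50
python3 -c "
from cell import robot
print(robot.get_obs())
"
```

```text
time: 3.07
ee_pos: [506.5, 104.5, 63.3]
ee_rot: [180.0, -0.1, 3.1]
force: [-1.3, -1.5, 8.7]
width: 50.8
{'time': 3.0667, 'joint_pos': array([  15.42612896,   20.05054398,  -36.70937799,  109.31167583,
         14.52335864,   55.18866258, -114.92685377]), 'dq': array([ 0.0023939 , -0.0526601 , -0.04983849,  0.06006032,  0.0778617 ,
        0.00787906,  0.04374443]), 'joint_torque': array([-4.28726720e-01, -4.65585208e+01, -6.81322843e+00, -3.00422788e+01,
       -9.95730003e-02, -7.02981167e-01, -2.47089617e-02]), 'ee_pos': array([506.48561697, 104.53470792,  63.34192247]), 'ee_rot': array([ 1.79965266e+02, -7.94975176e-02,  3.05435056e+00]), 'force': array([-1.27383778, -1.45752236,  8.67436623]), 'torque': array([-0.287431  ,  0.35947692,  0.03301036]), 'width': 50.83142383439183}
```

```bash
python3 -m jog '[[0,0,20,0,-1],[0,0,45,0,-1],[0,0,75,0,-1],[0,-20,95,0,-1]]'
python3 -c "
from ov import *
show('wrist',(0,0,640,400),'ov3.png',1.2,'')"
```

```text
time: 3.4
ee_pos: [505.9, 88.6, 160.1]
ee_rot: [-179.9, -0.1, 3.4]
force: [0.4, 0.1, -1.1]
width: 50.5
```

View pics/raw_ov3.png

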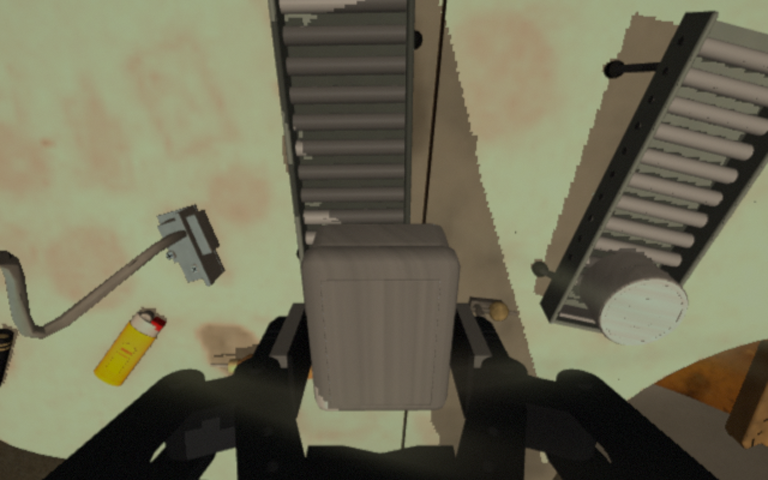

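```bash
python3 -m jog '[[58,-300,0,-6,-1],[58,-300,0,-6,-1],[58,-300,0,-6,-1],[58,-300,0,-6,-1],[58,-300,0,-6,-1],[58,-300,0,-6,-1],[58,-300,0,-6,-1],[58,-300,0,-6,-1]]'
python3 -m jog '[[44,-153,-20,0,-1],[44,-153,-20,0,-1],[44,-153,-20,0,-1],[44,-153,-30,0,-1],[44,-153,-70,0,-1],[44,-153,-100,0,-1],[44,-153,-110,0,-1],[44,-153,-110,0,-1]]'
python3 -c "
from ov import *
show('wrist',(0,0,640,400),'ov4.png',1.2,'')"
```

```text
time: 4.12
ee_pos: [562.7, -223.3, 156.6]
ee_rot: [179.8, 0.0, -3.4]
force: [-0.6, -0.7, -1.6]
width: 50.6
time: 4.78
ee_pos: [605.7, -366.9, 43.7]
ee_rot: [-179.8, 0.3, -2.9]
force: [0.2, 0.7, -0.9]
width: 50.7
```

View pics/raw_ov4.png

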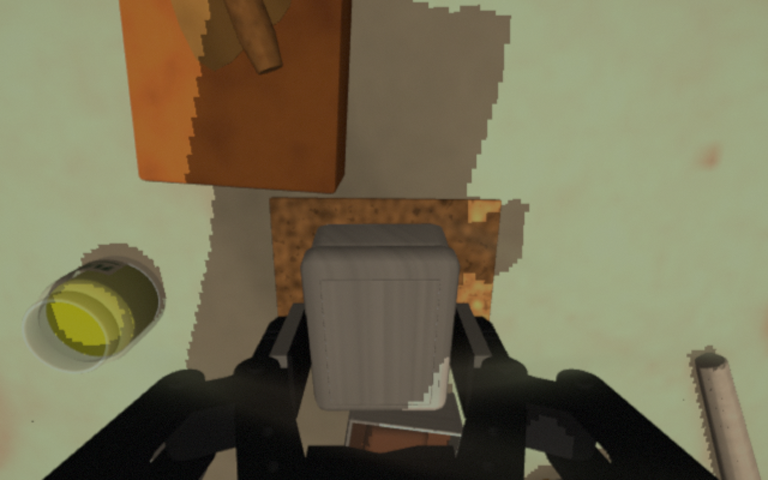

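```bash
python3 -m jog '[[0,0,-7,0,-1],[0,0,-11,0,-1],[0,0,-15,0,-1],[0,0,-16,0,-1]]'
python3 -m jog '[[0,0,0,0,1],[0,0,0,0,1],[0,0,0,0,1],[0,0,0,0,1],[0,0,30,0,1],[0,0,60,0,1],[0,0,90,0,1]]'
python3 -c "
from ov import *
show('wrist',(0,0,640,400),'ov5.png',1.2,'')"
```

```text
time: 5.17
ee_pos: [609.7, -368.5, 34.4]
ee_rot: [179.9, -0.2, -2.9]
force: [-2.0, 1.8, 15.1]
width: 50.8
time: 5.75
ee_pos: [607.4, -367.9, 121.9]
ee_rot: [-180.0, 0.1, -2.9]
force: [0.1, 0.4, 0.5]
width: 85.6
```

View pics/raw_ov5.png

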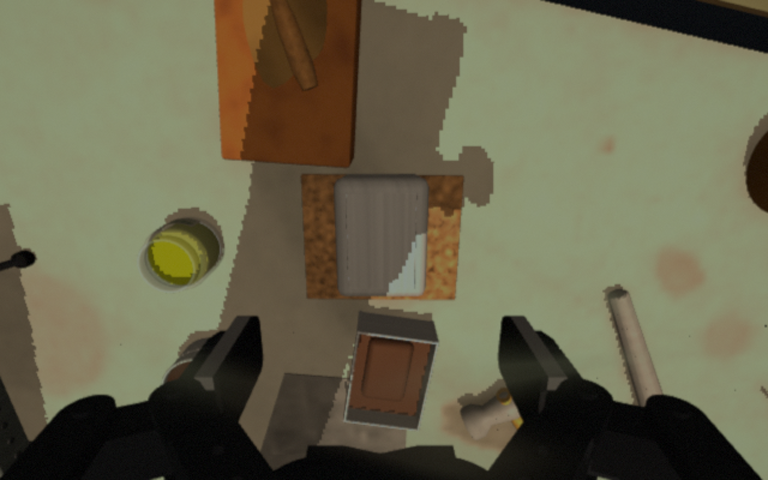

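```bash
python3 -m jog '[[-120,123,10,7,1],[-120,123,10,7,1],[-120,123,10,7,1],[-120,123,10,7,1],[-120,123,10,7,1],[-120,123,10,7,1]]'
python3 -c "
from ov import *
show('wrist',(0,0,640,400),'ov6.png',1.2,'o')"
```

```text
time: 6.3
ee_pos: [486.3, -243.4, 131.7]
ee_rot: [179.9, 0.0, 4.2]
force: [0.5, -1.0, 0.1]
width: 85.4
```

View pics/ov6.png

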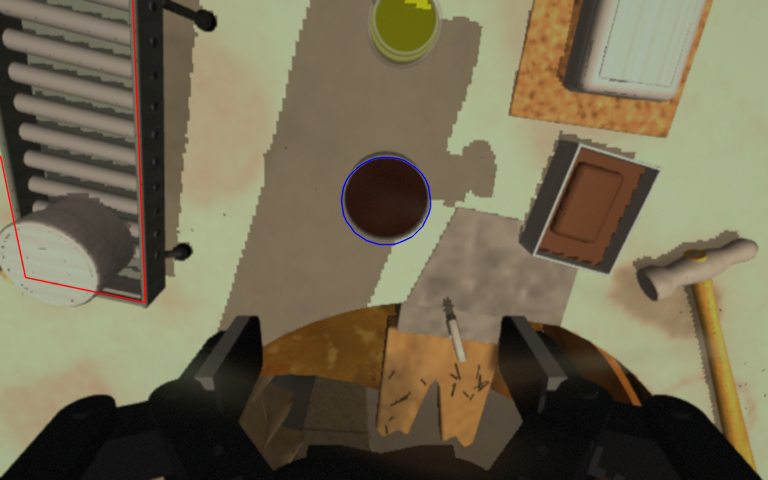

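```bash
python3 -m jog '[[25,0,0,0,1],[25,0,-35,0,1],[25,0,-70,0,1],[25,0,-98,0,1],[25,0,-108,0,1],[25,0,-109,0,1]]'
python3 -m jog '[[0,0,0,0,-1],[0,0,0,0,-1],[0,0,0,0,-1],[0,0,0,0,-1],[0,0,0,0,-1],[0,0,0,0,-1]]' 50
python3 -m jog '[[0,0,25,0,-1],[0,0,60,0,-1],[0,0,95,0,-1],[0,0,120,0,-1]]'
python3 -c "
from ov import *
show('wrist',(0,0,640,400),'ov7.png',1.2,'')"
```

```text
time: 6.85
ee_pos: [511.9, -245.1, 19.8]
ee_rot: [-179.9, 0.2, 4.0]
force: [0.7, 0.2, -0.0]
width: 85.1
time: 7.35
ee_pos: [514.3, -245.8, 24.7]
ee_rot: [179.9, -0.2, 4.1]
force: [-1.0, -0.5, 6.0]
width: 50.2
time: 7.68
ee_pos: [513.9, -245.4, 146.8]
ee_rot: [179.9, -0.2, 4.1]
force: [1.0, -0.5, -1.2]
width: 49.5
```

View pics/raw_ov7.png

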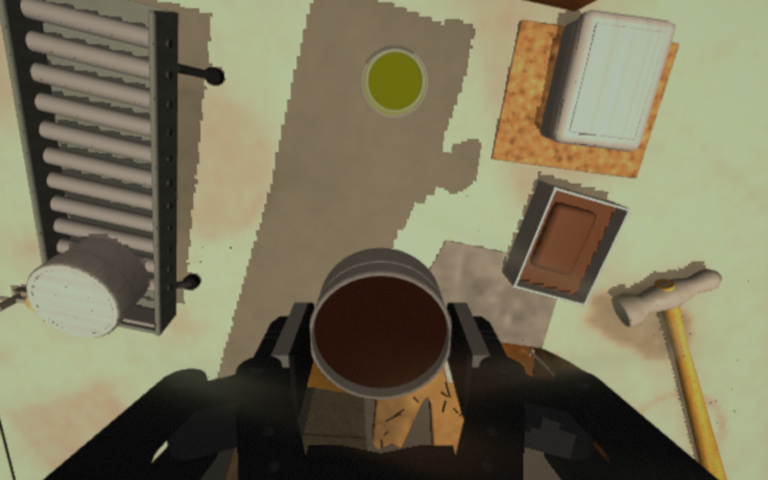

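```bash
python3 -m jog '[[-16,320,0,0,-1],[-16,320,0,0,-1],[-16,320,0,0,-1],[-16,320,0,0,-1],[-16,320,0,0,-1],[-16,320,0,0,-1],[-16,320,0,0,-1],[-16,320,0,0,-1]]'
python3 -m jog '[[0,27,-20,0,-1],[0,27,-40,0,-1],[0,27,-40,0,-1]]'
python3 -c "
from ov import *
show('wrist',(0,0,640,400),'ov8.png',1.2,'')"
```

```text
time: 8.4
ee_pos: [496.5, 79.1, 143.7]
ee_rot: [-180.0, -0.2, 4.2]
force: [0.1, -0.1, -1.0]
width: 50.0
time: 8.65
ee_pos: [495.0, 103.1, 100.3]
ee_rot: [180.0, 0.2, 4.3]
force: [-1.2, -1.5, -1.6]
width: 49.7
```

View pics/ov8.png

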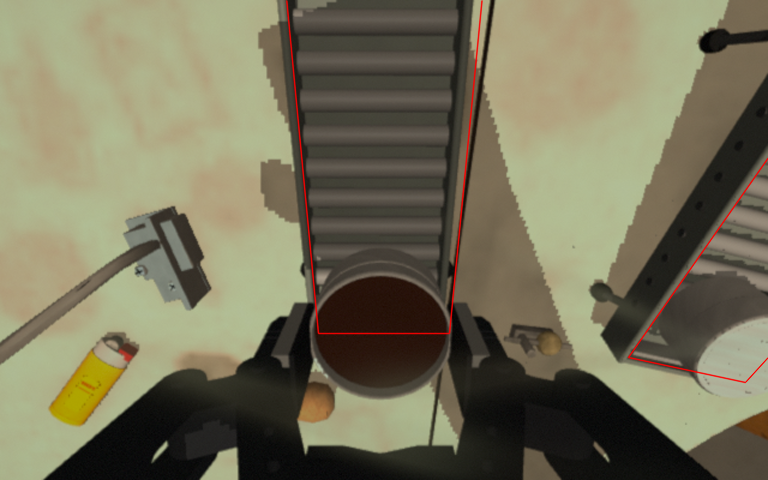

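```bash
python3 -m jog '[[0,1,-20,0,-1],[0,1,-34,0,-1],[0,1,-39,0,-1],[0,1,-39,0,-1],[0,1,-39,0,-1]]'
python3 -m jog '[[0,0,0,0,1],[0,0,0,0,1],[0,0,0,0,1],[0,0,0,0,1],[0,0,0,0,1],[0,0,30,0,1],[0,0,60,0,1],[-30,0,90,0,1]]'
python3 -c "
from ov import *
show('wrist',(0,0,640,400),'ov9.png',1.2,'')"
```

```text
time: 9.12
ee_pos: [497.6, 102.3, 64.6]
ee_rot: [180.0, -0.1, 4.0]
force: [0.7, 0.8, -1.1]
width: 49.4
time: 9.78
ee_pos: [469.9, 102.8, 154.1]
ee_rot: [-179.9, -0.1, 4.0]
force: [-0.8, -0.6, 1.6]
width: 85.5
```

View pics/raw_ov9.png

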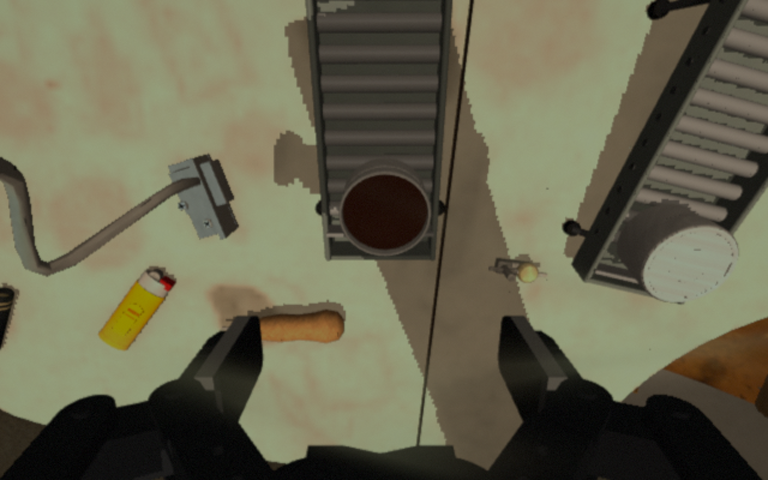

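```bash
python3 - <<'E'
from cell import robot
from h import *
im=robot.get_image("wrist");cv2.imwrite("pics/w10.png",cv2.resize(im["pixels"][120:260,220:420],None,fx=4,fy=4,interpolation=cv2.INTER_CUBIC))
for u,v,z in((386,208,62),(327,258,40),(435,258,40),(308,0,65),(452,0,65)):print(ray(im,u/1.2,v/1.2,z))
E
```

```text
[491.1655149  102.99312859  62.        ]
[450.14549974 138.03368545  40.        ]
[455.22530009  67.84000746  40.        ]
[592.77721787 149.1362258   65.        ]
[597.92706339  78.9216467   65.        ]
```

View pics/w10.png

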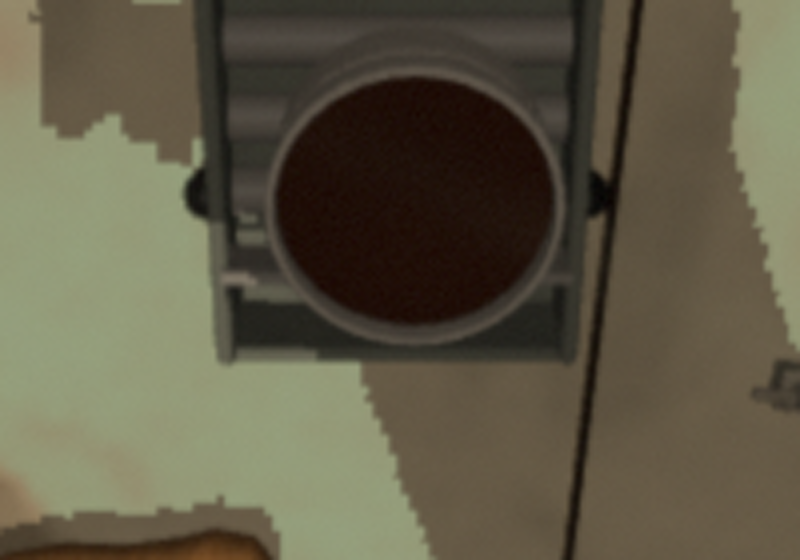

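```bash
python3 -m jog '[[0,-40,0,0,1],[0,-70,0,0,1],[0,-100,0,-6,1],[0,-100,0,-13,1],[0,-100,0,-13,1],[0,-100,0,-13,1]]'
python3 -c "
from ov import *
show('wrist',(0,0,640,400),'ov11.png',1.2,'')
show('top',(230,130,350,230),'t11.png',6,'')
show('scene',(150,150,350,300),'s11.png',4,'')"
```

```text
time: 10.38
ee_pos: [467.3, 3.4, 152.6]
ee_rot: [-180.0, 0.0, -8.7]
force: [-0.3, 0.3, 0.7]
width: 85.7
```

View pics/raw_ov11.png

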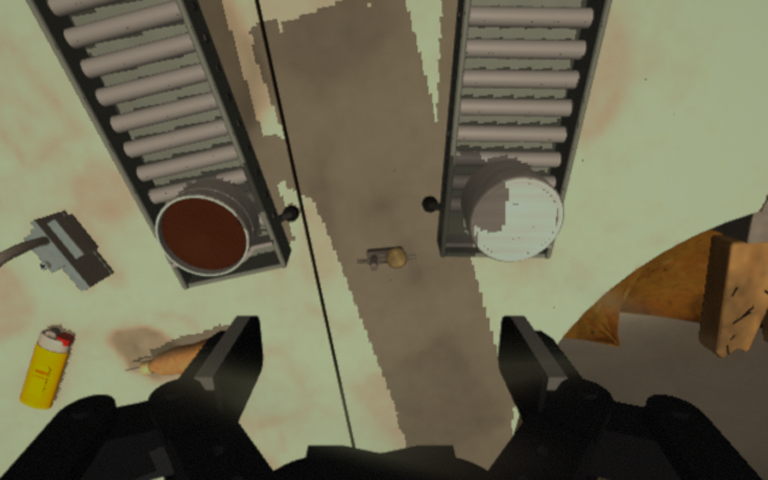

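View pics/raw_t11.png

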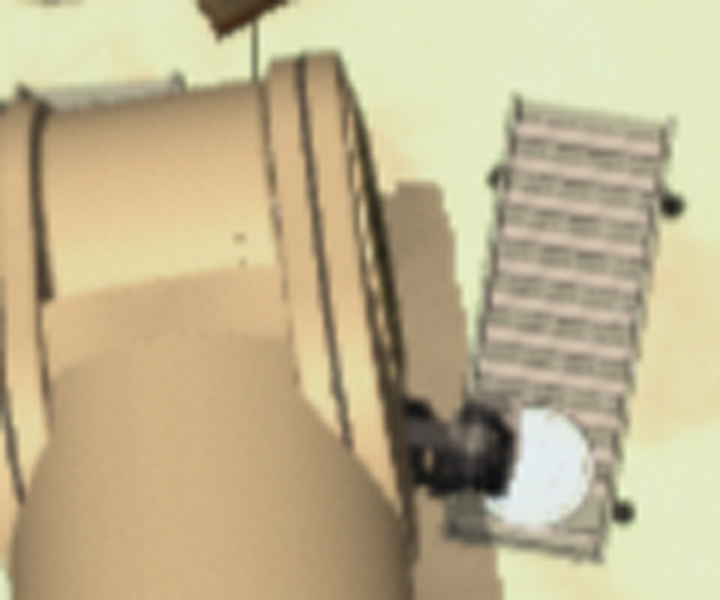

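View pics/raw_s11.png

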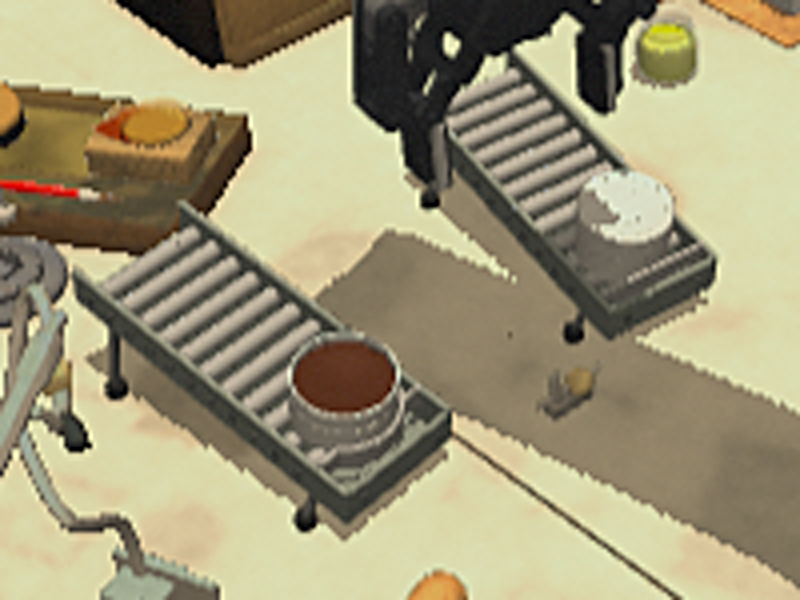

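```bash
python3 - <<'E'
from cell import robot
from h import *
im=robot.get_image("wrist")
print("wrist open",ray(im,203/1.2,235/1.2,62),"stop ends",ray(im,185/1.2,287/1.2,40),ray(im,287/1.2,264/1.2,40))
print("lidded",ray(im,518/1.2,218/1.2,68),"ends",ray(im,441/1.2,254/1.2,40),ray(im,550/1.2,257/1.2,40))
im=robot.get_image("scene")
f=lambda x,y,z:print(ray(im,x/4+150,y/4+150,z))
f(346,372,62);f(330,490,40);f(450,412,40);f(627,205,68);f(612,310,40);f(715,258,40)
E
```

```text
wrist open [492.81383104 101.40602857  62.        ] stop ends [455.2646269  133.65660723  40.        ] [460.8865786  64.8356265  40.       ]
lidded [477.75703372 -73.44157512  68.        ] ends [452.81838409 -32.7455969   40.        ] [ 440.39572817 -100.74496932   40.        ]
[488.83763393 101.18698219  62.        ]
[454.04423252 142.56023792  40.        ]
[450.4122725   72.39797132  40.        ]
[471.37708523 -72.36679129  68.        ]
[443.24726532 -30.99254452  40.        ]
[431.3585003  -95.84183295  40.        ]
```

```bash
python3 -m jog '[[9,-42,0,0,1],[9,-76,0,0,1],[9,-76,-25,0,1],[9,-76,-55,0,1],[9,-76,-80,0,1],[9,-76,-90,0,1],[9,-76,-92,0,1],[9,-76,-93,0,1]]'
python3 -c "
from ov import *
show('wrist',(0,0,640,400),'ov12.png',1.2,'')"
```

```text
time: 11.3
ee_pos: [476.6, -72.6, 60.1]
ee_rot: [-180.0, 0.0, -8.9]
force: [0.9, 0.5, 0.6]
width: 85.3
```

View pics/raw_ov12.png

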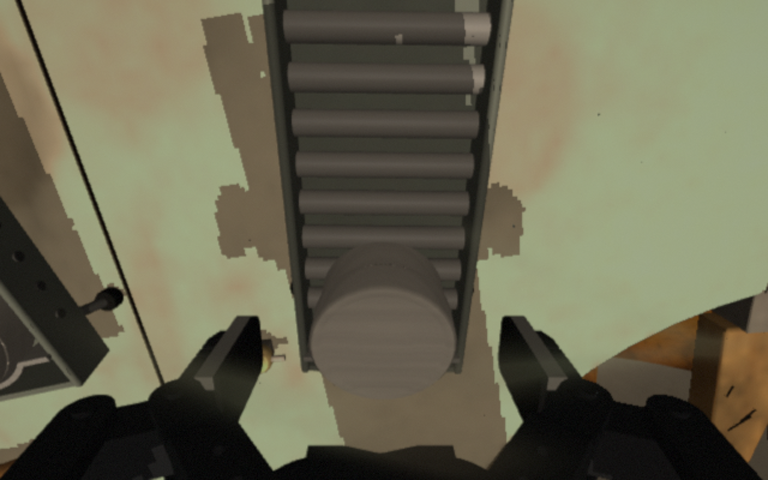

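```bash
python3 -m jog '[[0,0,0,0,-1],[0,0,0,0,-1],[0,0,0,0,-1],[0,0,0,0,-1],[0,0,0,0,-1],[0,0,0,0,-1]]' 50
python3 -m jog '[[0,0,25,0,-1],[0,0,60,0,-1],[0,0,90,0,-1],[15,40,95,5,-1],[30,80,95,10,-1],[45,120,95,13,-1]]'
python3 -c "
from ov import *
show('wrist',(0,0,640,400),'ov13.png',1.2,'')"
```

```text
time: 11.85
ee_pos: [477.2, -73.0, 61.2]
ee_rot: [180.0, -0.1, -8.9]
force: [-3.2, 0.6, 8.9]
width: 50.4
time: 12.35
ee_pos: [521.1, 44.5, 156.4]
ee_rot: [179.9, -0.2, 4.2]
force: [1.2, -0.2, -1.5]
width: 50.2
```

View pics/raw_ov13.png

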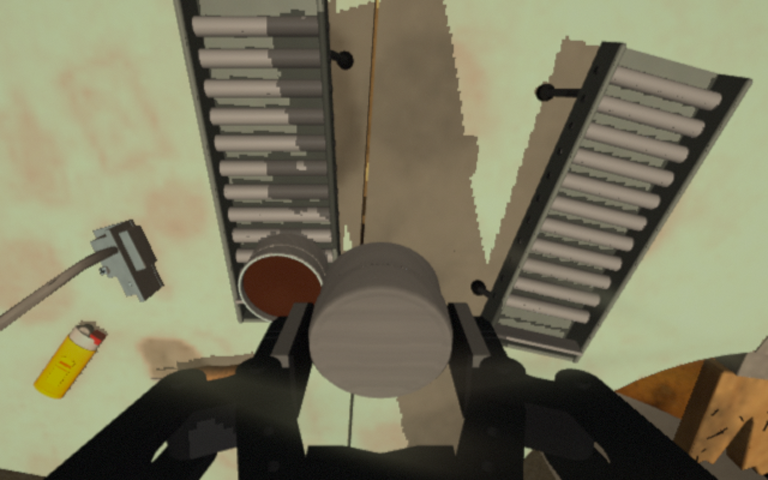

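```bash
python3 -m jog '[[32,42,0,0,-1],[32,60,0,0,-1],[32,60,-20,0,-1],[32,60,-40,0,-1],[32,60,-40,0,-1]]'
python3 -c "
from ov import *
show('wrist',(0,0,640,400),'ov14.png',1.2,'')
show('scene',(150,150,350,300),'s14.png',4,'')"
```

```text
time: 12.82
ee_pos: [550.1, 103.5, 111.5]
ee_rot: [180.0, 0.3, 4.1]
force: [-1.4, -1.2, -1.8]
width: 50.6
```

View pics/raw_ov14.png

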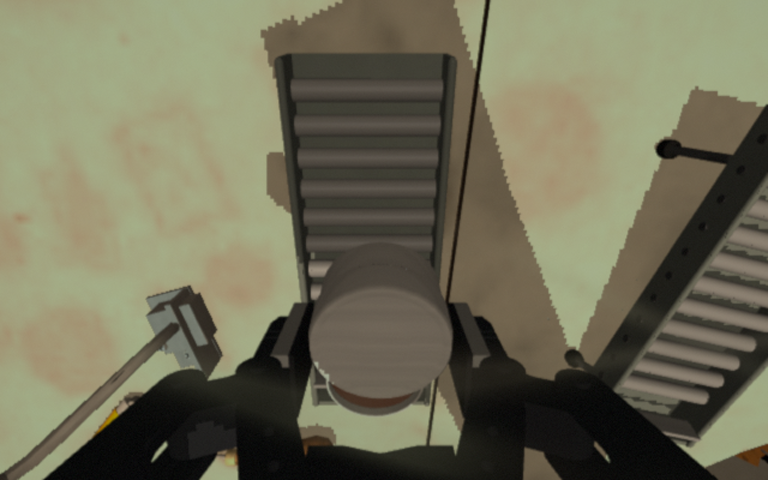

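View pics/raw_s14.png

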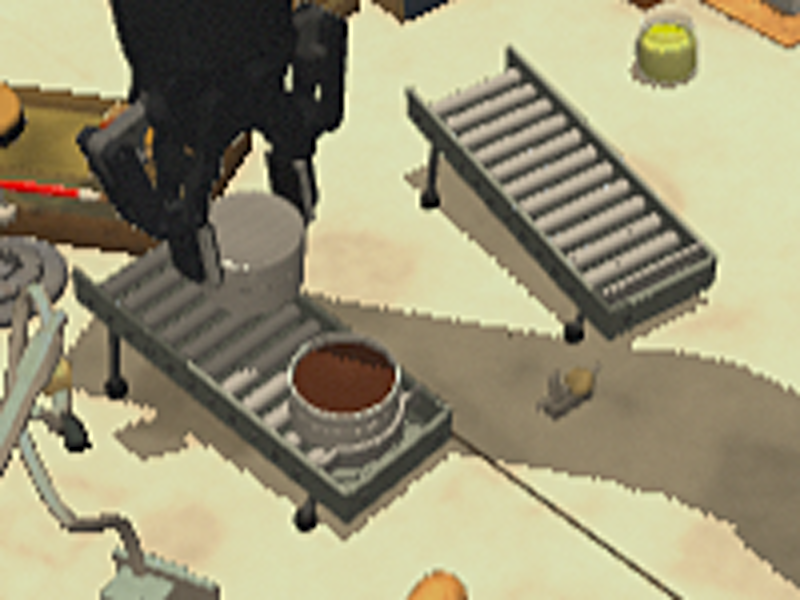

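```bash
python3 -m jog '[[0,3,-15,0,-1],[0,3,-30,0,-1],[0,3,-38,0,-1],[0,3,-41,0,-1],[0,3,-41,0,-1]]'
python3 -m jog '[[0,0,0,0,1],[0,0,0,0,1],[0,0,0,0,1],[0,0,0,0,1],[0,0,0,0,1],[0,0,30,0,1],[0,0,60,0,1],[-30,-20,90,0,1]]'
python3 -m jog '[[0,-42,0,0,1],[0,-84,0,0,1],[0,-126,0,0,1],[-20,-168,0,0,1],[-40,-210,-10,-7,1],[-40,-252,-10,-13,1],[-40,-290,-10,-14,1],[-40,-290,-10,-14,1]]'
python3 -c "
from ov import *
show('wrist',(0,0,640,400),'ov15.png',1.2,'')
show('top',(220,120,350,230),'t15.png',6,'')
show('scene',(150,150,350,300),'s15.png',4,'')"
```

```text
time: 13.33
ee_pos: [552.3, 106.3, 74.2]
ee_rot: [180.0, -0.0, 4.0]
force: [-0.8, -0.2, -0.7]
width: 49.6
time: 14.0
ee_pos: [527.6, 91.9, 162.1]
ee_rot: [-179.8, -0.1, 4.2]
force: [-0.3, -0.0, 2.5]
width: 85.5
time: 14.67
ee_pos: [483.6, -209.1, 150.4]
ee_rot: [179.8, -0.0, -10.5]
force: [-0.0, -0.4, 0.1]
width: 85.3
```

View pics/raw_t15.png

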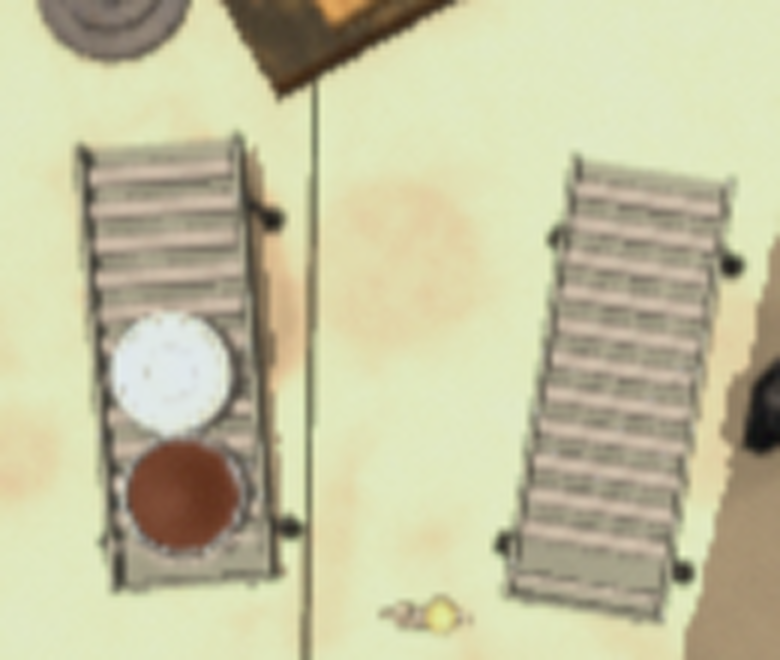

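View pics/raw_s15.png

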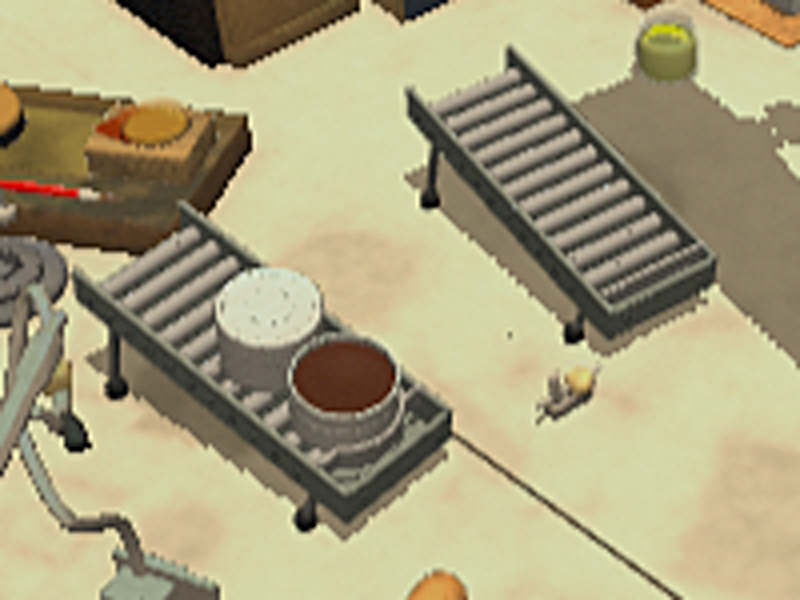

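View pics/raw_ov15.png

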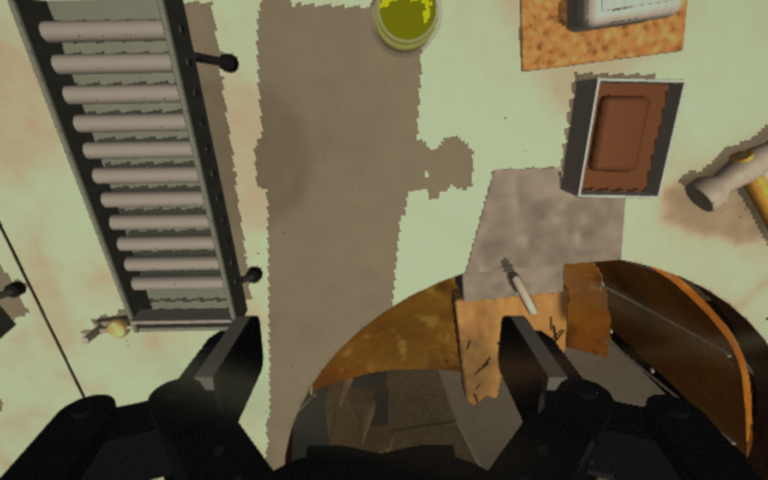

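```bash
python3 - <<'E'
from cell import robot
from h import *
im=robot.get_image("top")
f=lambda x,y,z:ray(im,(x+.5)/6-.5+220,(y+.5)/6-.5+120,z)
A=(f(82,150,69.7)+f(240,138,69.7))/2;B=(f(120,588,40)+f(276,572,40))/2
S1=(f(577,162,69.7)+f(730,183,69.7))/2;S0=(f(510,595,40)+f(660,615,40))/2
o=f(184,494,61.5);l=f(170,372,76)
def loc(A,B,p):
    d=(A-B)[:2];d/=np.linalg.norm(d);q=(p-A)[:2];return 89+q@d, d[0]*q[1]-d[1]*q[0]
print(A,B,np.linalg.norm(A-B),np.linalg.norm(S1-S0),S1,S0)
print("open",o,loc(A,B,o),"lid",l,loc(A,B,l))
print("old lid",loc(S1,S0,np.array([475.4,-72.6,68])))
im=robot.get_image("scene")
g=lambda x,y,z:ray(im,x/4+150,y/4+150,z)
A=(g(77,270,69.7)+g(183,205,69.7))/2;S1=(g(410,90,69.7)+g(512,48,69.7))/2
d=np.array([.997,.0767]);print("scene", 89+(g(346,372,61.5)-A)[:2]@d,89+(g(269,305,76)-A)[:2]@d, "oldlid",89+(g(627,205,67.5)-S1)[:2]@np.array([.987,-.162]))
E
```

```text
[642.9896667  113.64545552  69.7       ] [456.36211581  98.62089289  40.        ] 189.57233510019995 189.18350966959235 [629.19641328 -99.61541796  69.7       ] [444.8427885  -69.25011932  40.        ]
open [490.74954021 101.52541649  61.5       ] (np.float64(-63.72175040407939), np.float64(0.1357043726459466)) lid [540.92956989 105.98285344  76.        ] (np.float64(-13.345855339639712), np.float64(0.5520210883292025))
old lid (np.float64(-67.14227806416326), np.float64(1.6608868432592345))
scene -62.49799380801019 -11.869376989292562 oldlid -66.05811457010071
```

```bash
python3 -m jog '[[12,-166,-30,0,1],[12,-166,-30,0,1],[12,-166,-30,0,1],[12,-166,-30,0,1],[12,-166,-30,0,1],[12,-166,-30,0,1]]'
cat >> ov.py <<'E'
def ov2(out,pose,h):
    im=robot.get_image("wrist");s=1.2;g=cv2.resize(im["pixels"],None,fx=s,fy=s);o=np.zeros(2)
    rect(g,im,pose,h,s,o);cv2.imwrite("pics/"+out,g)
E
python3 -c "
from ov import *
ov2('ov16.png',(512.2,-366.1,-10.7),28)"
```

```text
time: 15.42
ee_pos: [497.1, -368.3, 119.3]
ee_rot: [-180.0, 0.1, -10.0]
force: [0.4, 0.0, 0.3]
width: 85.3
```

View pics/ov16.png

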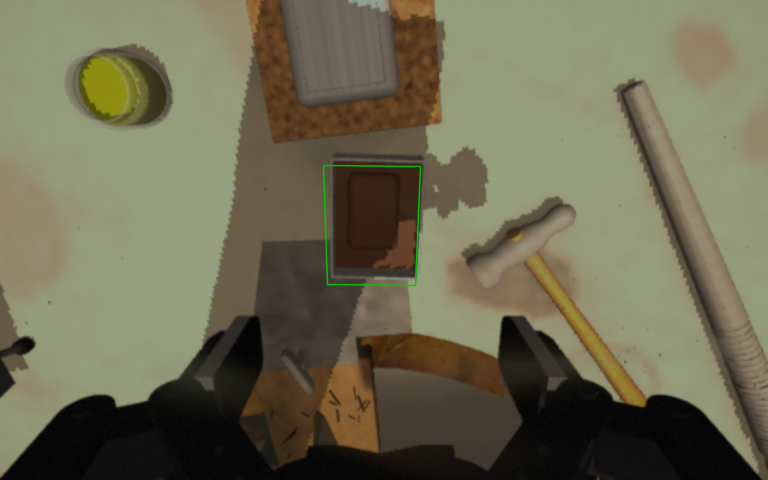

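```bash
python3 -m jog '[[22,-2,0,0,0.6],[22,-2,-15,0,0.6],[22,-2,-40,0,0.6],[22,-2,-60,0,0.6],[22,-2,-60,0,0.6]]'
python3 -c "
from ov import *
ov2('ov17.png',(515.5,-368,-10),28)"
```

```text
time: 15.88
ee_pos: [518.6, -365.1, 56.9]
ee_rot: [-179.8, 0.3, -9.7]
force: [-0.2, 0.4, -1.1]
width: 68.2
```

View pics/ov17.png

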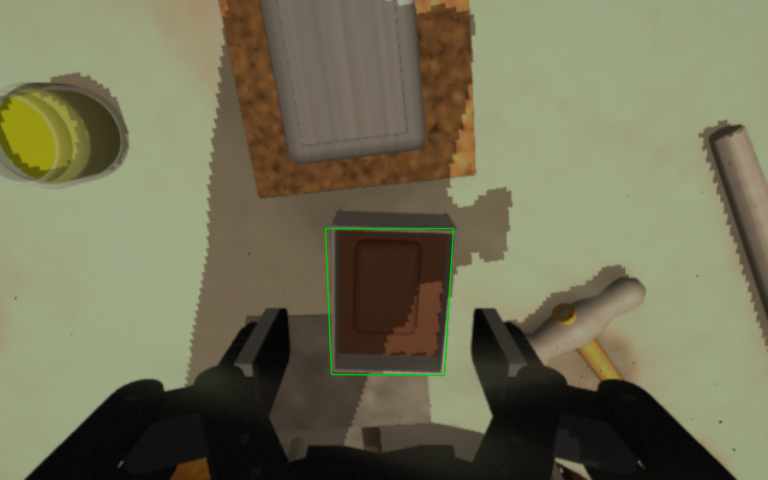

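```bash
python3 -m jog '[[0,0,0,0,0.6]]'
python3 -c "
from ov import *
ov2('ov18.png',(515.5,-368,-10),28)
print(robot.get_obs()['ee_pos'])"
```

```text
time: 16.02
ee_pos: [520.6, -367.6, 61.8]
ee_rot: [-180.0, -0.1, -9.8]
force: [0.3, -0.4, 0.7]
width: 68.3
[ 520.82080879 -368.30982551   62.3948627 ]
```

View pics/ov18.png

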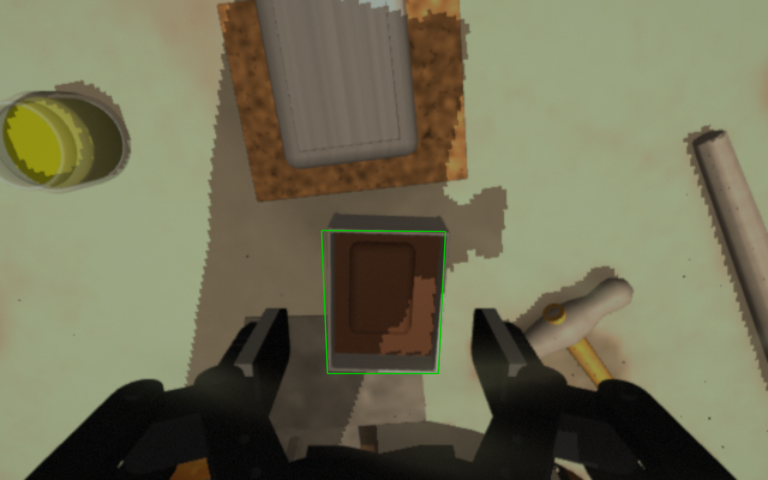

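```bash
python3 -m jog '[[-4,-1.5,-20,0,0.6],[-4,-1.5,-36,0,0.6],[-4,-1.5,-40,0,0.6],[-4,-1.5,-40,0,0.6]]'
python3 -m jog '[[0,0,0,0,-1],[0,0,0,0,-1],[0,0,0,0,-1],[0,0,0,0,-1],[0,0,0,0,-1]]' 50
python3 -m jog '[[0,0,25,0,-1],[0,0,60,0,-1],[0,0,95,0,-1],[0,0,120,0,-1],[0,0,120,0,-1]]'
python3 -c "
from ov import *
ov2('ov19.png',(515.5,-368,-10),28)
print(robot.get_obs()['ee_pos'])"
```

```text
time: 16.4
ee_pos: [515.6, -370.2, 20.8]
ee_rot: [-180.0, 0.0, -9.9]
force: [0.7, 0.7, -0.1]
width: 68.4
time: 16.82
ee_pos: [516.8, -371.0, 22.5]
ee_rot: [179.9, -0.2, -9.9]
force: [-0.5, -0.1, 7.5]
width: 50.8
time: 17.23
ee_pos: [518.3, -372.0, 147.7]
ee_rot: [179.8, -0.5, -9.9]
force: [1.1, -0.2, -0.3]
width: 51.0
[ 517.24618993 -371.49794403  144.58838863]
```

View pics/ov19.png

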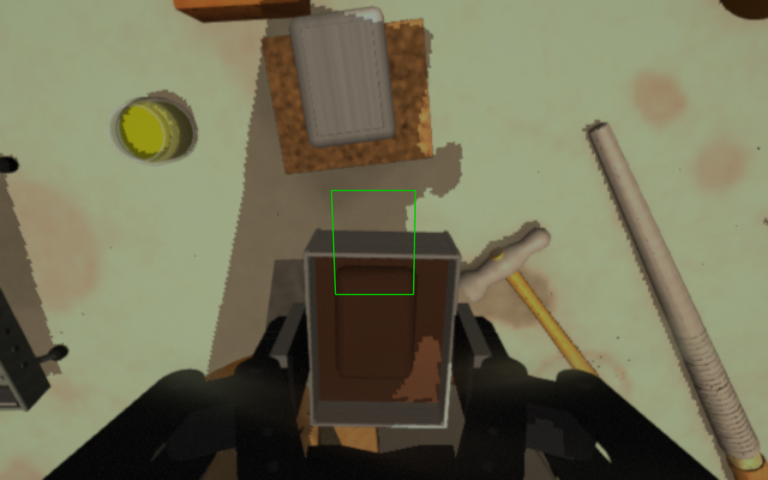

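```bash
python3 -m jog '[[-19,293,0,0.5,-1],[-19,293,0,0.5,-1],[-19,293,0,0.5,-1],[-19,293,0,0.5,-1],[-19,293,0,0.5,-1],[-19,293,0,0.5,-1],[-19,293,-15,0.5,-1],[-19,293,-34,0.5,-1]]'
python3 -m jog '[[0,0,0,0,-1]]'
python3 -c "
from ov import *
ov2('ov20.png',(515.5,-368,-10),28)
print(robot.get_obs()['ee_pos'])
show('scene',(150,150,350,300),'s20.png',4,'')"
```

```text
time: 17.95
ee_pos: [497.0, -69.6, 107.5]
ee_rot: [-179.9, -0.2, -8.9]
force: [0.6, 0.6, -1.0]
width: 50.8
time: 18.03
ee_pos: [494.1, -74.1, 103.2]
ee_rot: [-180.0, 0.3, -9.1]
force: [-1.5, -0.8, -1.9]
width: 50.8
[494.8031164  -76.33367043 104.6839159 ]
```

View pics/ov20.png

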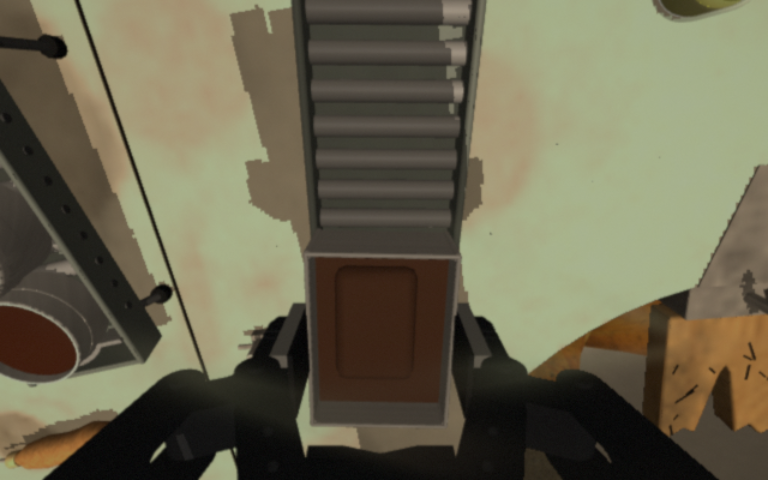

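View pics/raw_s20.png

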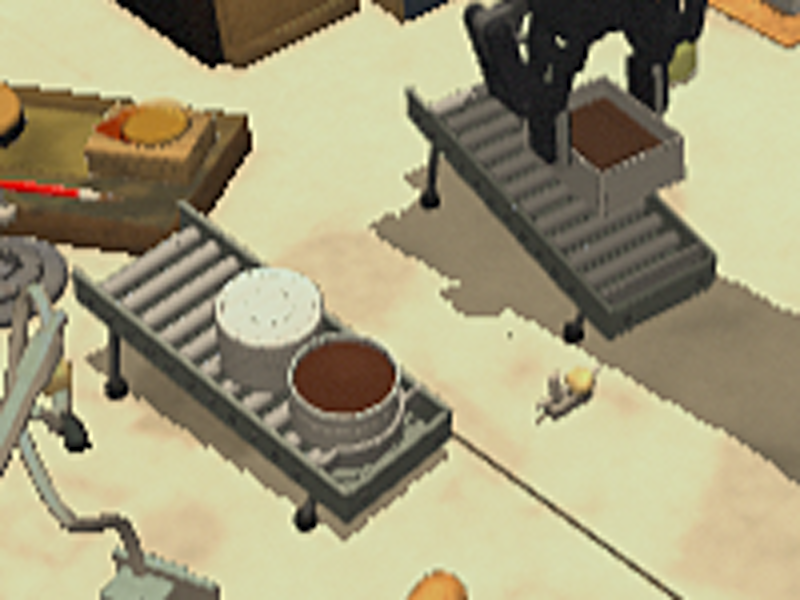

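```bash
python3 -m jog '[[0,0,0,0,-1],[0,0,0,0,-1]]'
```

```text
time: 18.3
ee_pos: [497.0, -78.9, 107.2]
ee_rot: [180.0, -0.1, -9.6]
force: [0.2, -1.0, -1.4]
width: 50.9
```

```bash
python3 -m jog '[[0,0,-15,0,-1],[0,0,-30,0,-1],[0,0,-39,0,-1],[0,0,-41,0,-1],[0,0,-41,0,-1]]'
python3 -m jog '[[0,0,0,0,-1],[0,0,0,0,1],[0,0,0,0,1],[0,0,0,0,1],[0,0,0,0,1],[0,0,30,0,1],[0,0,60,0,1],[0,-20,90,0,1]]'
python3 -m jog '[[25,-42,0,0,1],[50,-84,0,2,1],[60,-126,0,7,1],[60,-168,0,7,1],[60,-210,0,7,1],[60,-250,0,7,1],[60,-280,0,7,1],[60,-280,0,7,1]]'
python3 -c "
from ov import *
show('top',(220,120,350,230),'t21.png',6,'')
show('scene',(150,150,350,300),'s21.png',4,'')"
```

```text
time: 18.72
ee_pos: [496.4, -77.9, 65.3]
ee_rot: [-180.0, 0.0, -9.5]
force: [-0.1, 0.3, -0.6]
width: 50.5
time: 19.38
ee_pos: [496.5, -93.8, 156.7]
ee_rot: [-179.9, 0.0, -9.1]
force: [0.4, -0.1, 0.7]
width: 85.4
time: 20.05
ee_pos: [553.0, -387.7, 154.5]
ee_rot: [179.8, 0.1, -3.0]
force: [-1.3, -1.5, -0.8]
width: 85.6
```

View pics/raw_t21.png

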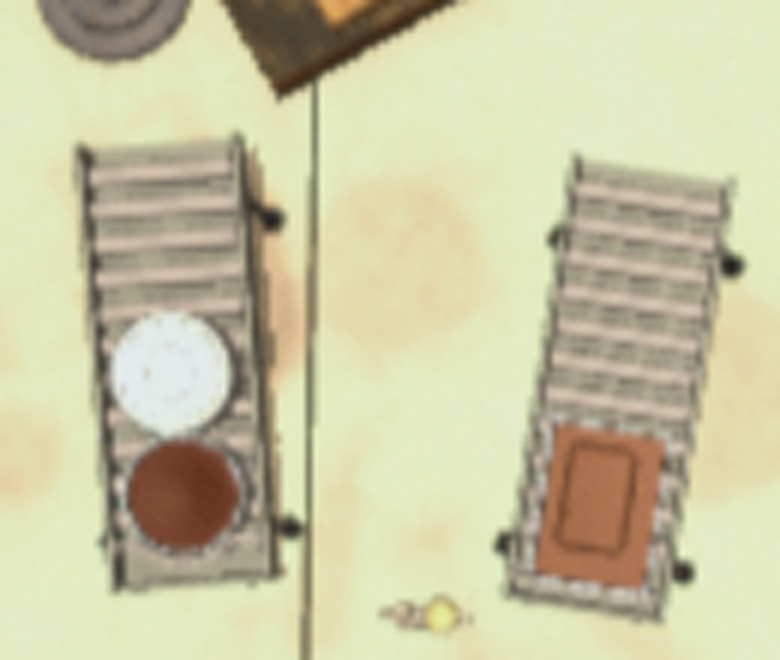

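View pics/raw_s21.png

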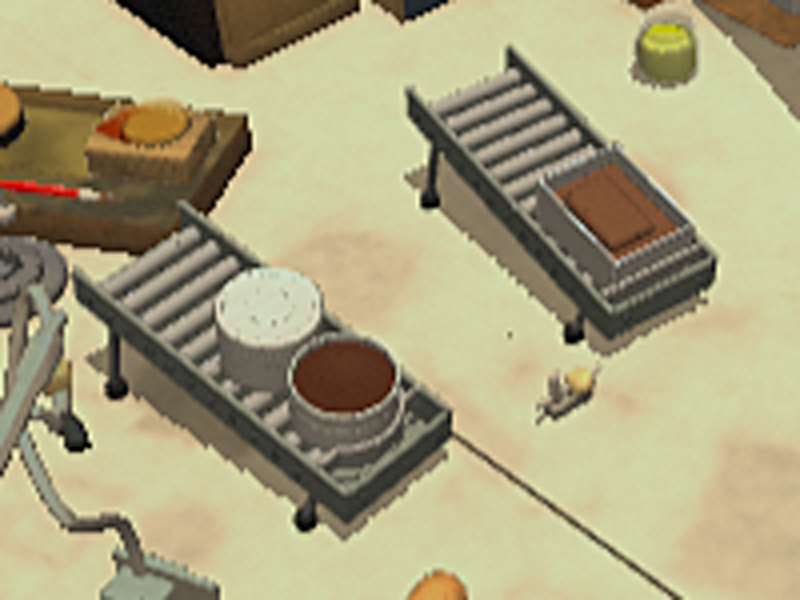

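```bash
python3 -m jog '[[10,20,-20,0,1],[10,20,-20,0,1],[10,20,-20,0,1]]'; python3 -c "
from ov import *
ov2('ov22.png',(607,-368,-3),37)
print(robot.get_obs()['ee_pos'])"
```

```text
time: 20.4
ee_pos: [567.2, -354.0, 134.6]
ee_rot: [-179.9, 0.1, -2.2]
force: [0.1, -0.3, 0.7]
width: 85.4
[ 566.97501687 -355.66944439  135.42556293]
```

View pics/ov22.png

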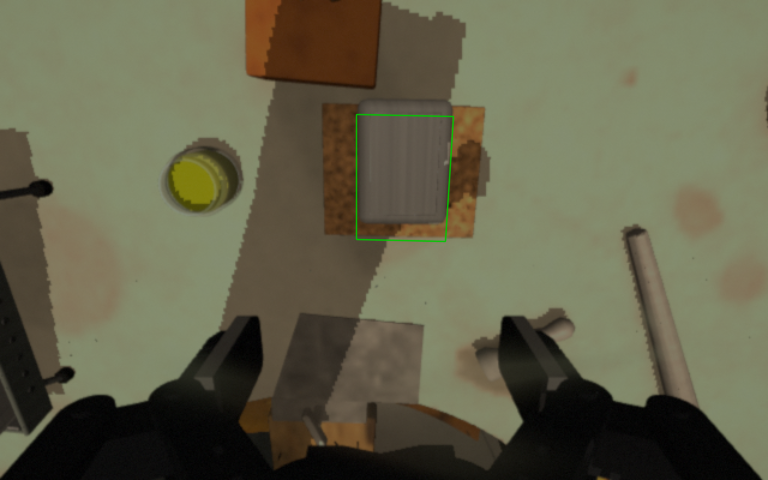

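```bash
python3 -m jog '[[46,-10,-10,0,1],[46,-10,-40,0,1],[46,-10,-65,0,1],[46,-10,-65,0,1],[46,-10,-65,0,1]]'; python3 -c "
from ov import *
ov2('ov23.png',(615,-367,-3),37)
print(robot.get_obs()['ee_pos'])"
```

```text
time: 20.87
ee_pos: [611.7, -367.3, 70.0]
ee_rot: [-180.0, 0.1, -2.4]
force: [0.6, -0.6, 0.6]
width: 85.4
[ 612.60192348 -367.9255421    71.92368378]
```

View pics/ov23.png

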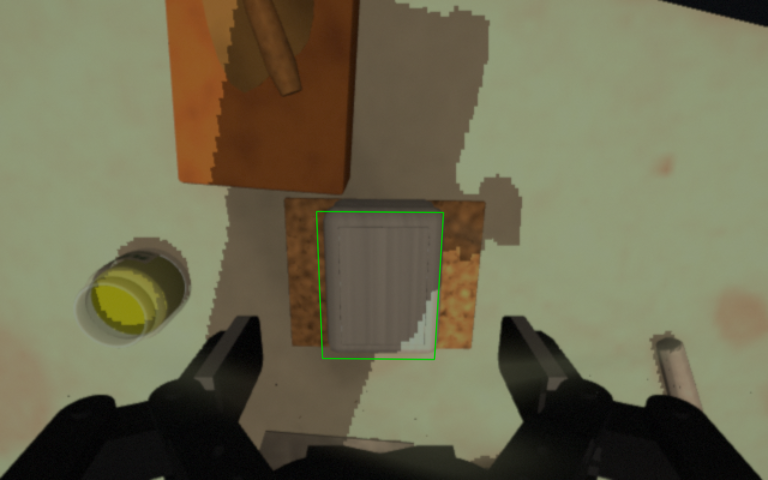

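```bash
python3 -m jog '[[3,-1,-20,0,1],[3,-1,-38,0,1],[3,-1,-45,0,1],[3,-1,-45,0,1]]'
python3 -m jog '[[0,0,0,0,-1],[0,0,0,0,-1],[0,0,0,0,-1],[0,0,0,0,-1],[0,0,0,0,-1],[0,0,0,0,-1]]' 50
python3 -m jog '[[0,0,25,0,-1],[0,0,60,0,-1],[0,0,95,0,-1],[0,0,115,0,-1],[0,0,115,0,-1]]'
python3 -c "
from ov import *
ov2('ov24.png',(615,-367,-3),37)
print(robot.get_obs()['ee_pos'])"
```

```text
time: 21.25
ee_pos: [615.0, -368.7, 25.7]
ee_rot: [180.0, 0.0, -2.4]
force: [-0.5, 0.9, -0.0]
width: 85.2
time: 21.75
ee_pos: [616.4, -369.1, 27.6]
ee_rot: [179.9, -0.1, -2.4]
force: [-1.7, -0.3, 6.9]
width: 50.7
time: 22.17
ee_pos: [618.0, -369.6, 147.4]
ee_rot: [179.8, -0.5, -2.4]
force: [-0.4, -0.5, -0.3]
width: 51.1
[ 616.91201287 -369.21120518  144.16277393]
```

View pics/ov24.png

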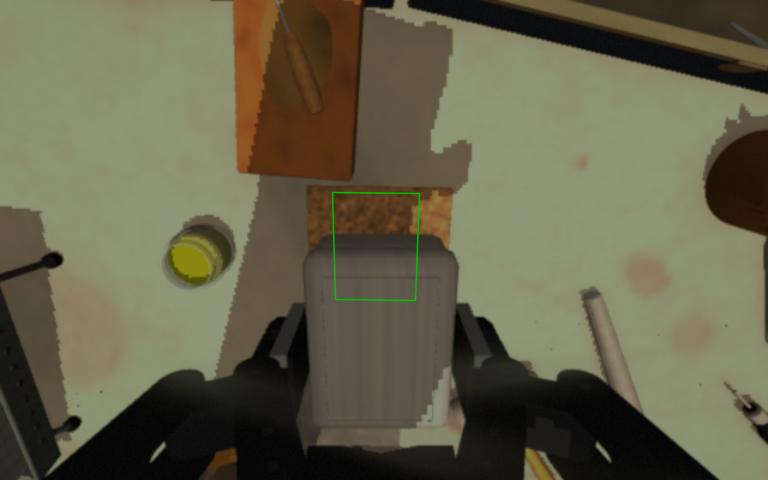

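```bash
python3 -m jog '[[-48,279,0,-7,-1],[-48,279,0,-7,-1],[-48,279,0,-7,-1],[-48,279,0,-7,-1],[-48,279,0,-7,-1],[-48,279,0,-7,-1],[-48,279,-10,-7,-1],[-48,279,-22,-7,-1]]'
python3 -m jog '[[0,0,0,0,-1],[0,0,0,0,-1],[0,0,0,0,-1]]'
python3 -c "
from ov import *
ov2('ov25.png',(515.5,-368,-10),28)
print(robot.get_obs()['ee_pos'])
show('scene',(150,150,350,300),'s25.png',4,'')"
```

```text
time: 22.88
ee_pos: [566.7, -80.7, 118.5]
ee_rot: [-179.8, 0.0, -8.9]
force: [0.9, 2.0, -1.9]
width: 51.0
time: 23.13
ee_pos: [567.4, -91.2, 118.3]
ee_rot: [180.0, 0.0, -9.5]
force: [0.1, -1.0, -1.4]
width: 50.6
[567.63312422 -91.28742149 118.54319887]
```

View pics/ov25.png

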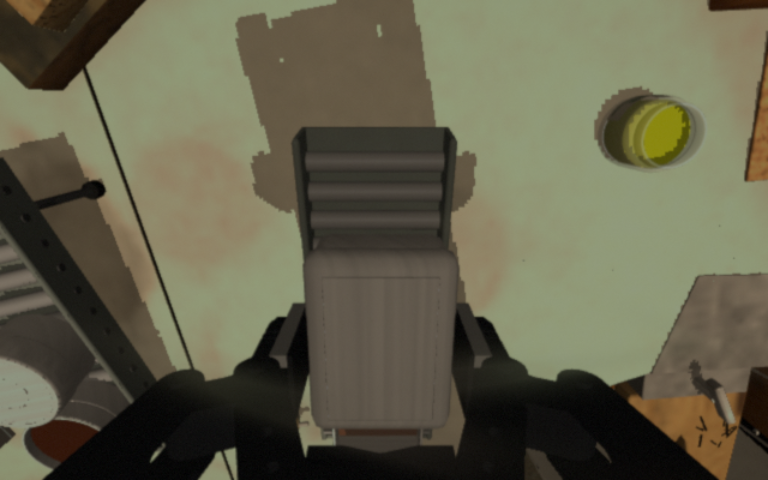

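View pics/raw_s25.png

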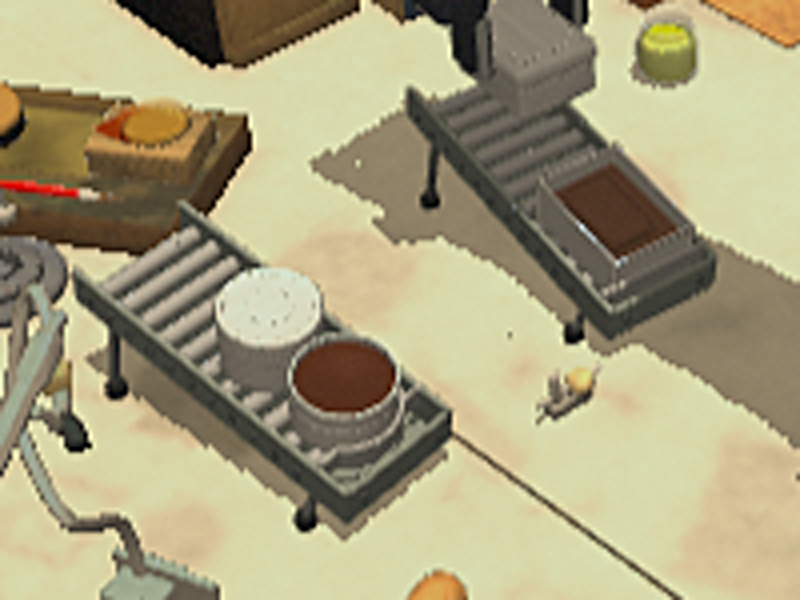

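```bash
python3 -m jog '[[0,2,-15,0,-1],[0,2,-28,0,-1],[0,2,-34,0,-1],[0,2,-36,0,-1],[0,2,-36,0,-1],[0,2,-36,0,-1]]'
python3 -m jog '[[0,0,0,0,1],[0,0,0,0,1],[0,0,0,0,1],[0,0,0,0,1],[0,0,0,0,1],[0,0,30,0,1],[0,0,60,0,1],[0,0,90,0,1]]'
python3 -m jog '[[0,-42,0,0,1],[0,-84,0,0,1],[0,-126,0,0,1],[0,-168,0,0,1],[0,-210,0,0,1],[0,-250,0,0,1],[0,-250,0,0,1]]'
python3 -c "
from ov import *
show('top',(220,120,350,230),'t26.png',6,'')
show('scene',(150,150,350,300),'s26.png',4,'')"
```

```text
time: 23.73
ee_pos: [567.7, -87.7, 82.8]
ee_rot: [-180.0, -0.0, -9.4]
force: [-0.2, 0.4, -1.4]
width: 51.1
time: 24.4
ee_pos: [567.1, -87.4, 173.4]
ee_rot: [-180.0, 0.1, -9.4]
force: [0.6, -0.7, 0.4]
width: 85.6
time: 24.98
ee_pos: [564.1, -348.3, 171.6]
ee_rot: [179.7, 0.1, -10.1]
force: [-1.1, -0.5, -0.9]
width: 85.2
```

View pics/raw_t26.png

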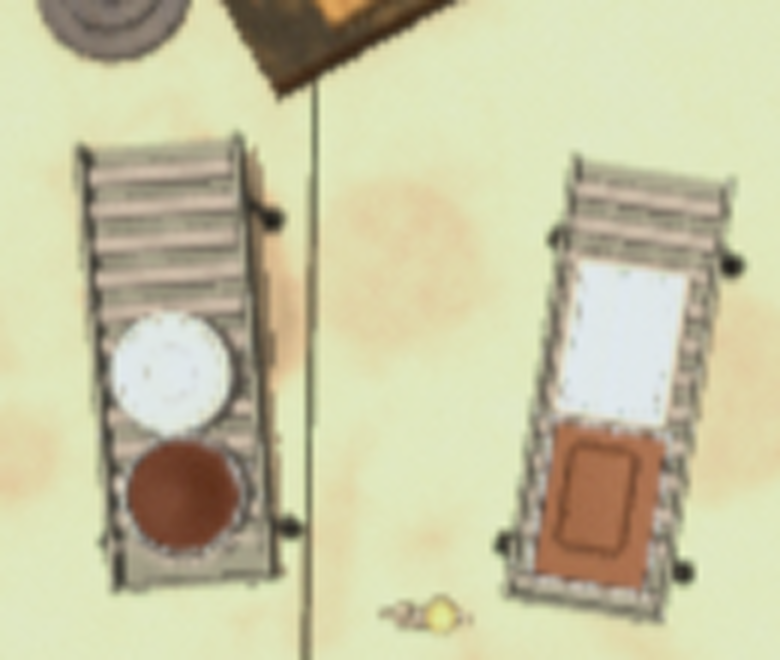

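View pics/raw_s26.png

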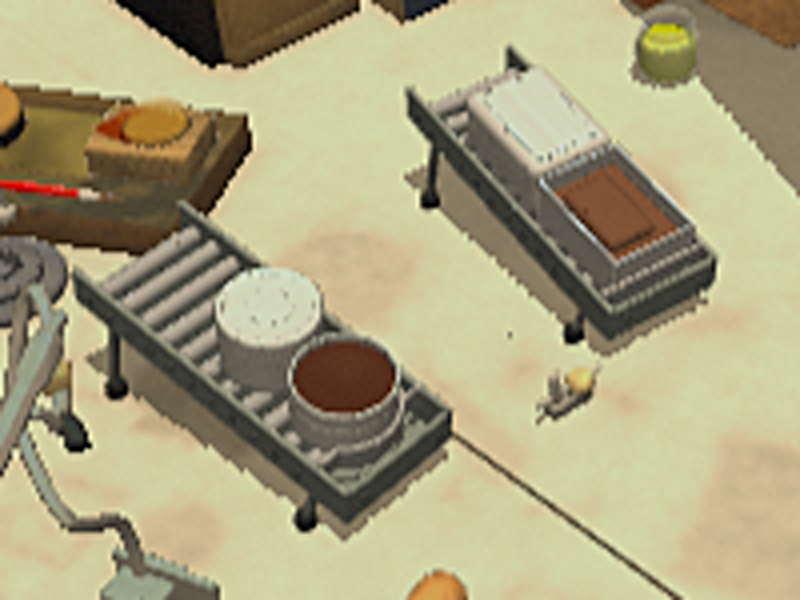

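```bash
python3 - <<'E'
from cell import robot
from h import *
im=robot.get_image("top")
f=lambda x,y,z:ray(im,(x+.5)/6-.5+220,(y+.5)/6-.5+120,z)
S1=(f(577,162,69.7)+f(730,183,69.7))/2;S0=(f(510,595,40)+f(660,615,40))/2
d=(S1-S0)[:2];d/=np.linalg.norm(d)
for n,p,h in(("open",f(601,503,63),28),("lid",f(624,341,81),34)):
    q=(p-S1)[:2];print(n,89+q@d+h*.174,d[0]*q[1]-d[1]*q[0])
for n,p,b in(("jar",f((376.6+.5-220)*6,0,39),0),):pass
for k in range(2):
  o=robot.get_obs();print(o["time"],o["ee_pos"])
im2=robot.get_image("top");print(np.abs(im2["pixels"][120:230,220:350].astype(int)-im["pixels"][120:230,220:350]).max())
cv2.imwrite("pics/topend.png",im2["pixels"])
E
```

```text
open -51.21625518002905 -0.7200267837813534
lid 17.097826944198932 0.05119177175144962
25.1333 [ 567.42978335 -337.49546217  172.14953933]
25.1333 [ 567.42978335 -337.49546217  172.14953933]
8
```

View pics/topend.png

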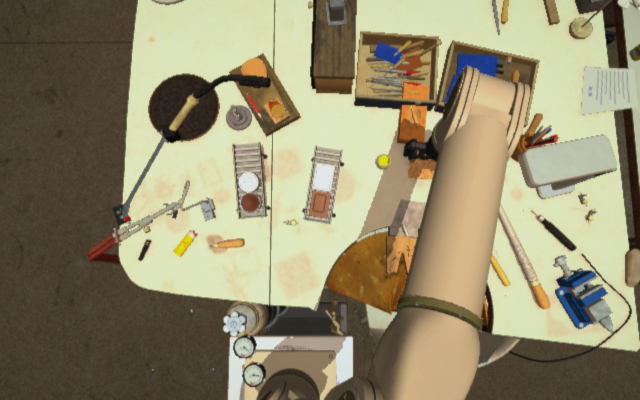

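```bash
python3 -m jog '[[0,0,0,0,1],[0,0,0,0,1],[0,0,0,0,1],[0,0,0,0,1],[0,0,0,0,1],[0,0,0,0,1]]'; python3 -c "
from cell import robot
print(robot.finish_job())"
```

```text
time: 25.68
ee_pos: [567.5, -337.4, 172.5]
ee_rot: [180.0, -0.0, -9.4]
force: [0.3, 0.5, -0.3]
width: 85.7
the job is handed in; nothing more can be done
None
```

I swapped the lidded tins over, using the cork mat for the rectangular one, and loaded the opened tins. I handed the job in at about 26 s of the 99 s allowed. It gave no verdict, so the result rests on my own camera checks.

- **Arrangement:** The last top and scene pictures show each opened tin at its own stop with its lidded tin right behind. The rectangular tins lie lengthwise and everything was at rest and released.
- **Bystanders:** The flux jar, graver and clamp look unmoved in the final picture. I did not measure their shift.
- **Positions from the top camera, along the chute:**

| Tin | Measured (mm) | Nominal (mm) |
|---|---|---|
| Opened round | about -59 | -63 |
| Lidded round | about -7 | -11 |
| Opened rectangular | -51 | -54 |
| Lidded rectangular | +17 | +15 |

- **Disagreement:** All four tins read 2–4 mm too far up the track. The lidded round tin also read about 2 mm high at the start, when it was certainly against a stop. I therefore put most of it down to calibration error. The opened round tin may really sit 2–3 mm off its stop, still within its 8 mm tolerance.
- **Sideways:** All four tins measured within about 1 mm of the chute centre line.

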